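# Fold down the ratcheted order screen

## Task

Closing time at the laundry counter: fold the large tilted order screen down until it lies flat on its stand. A ratchet lets it go up only, so first throw the pawl's knobbed lever beside the screen fully over, from leaning towards the hinge edge to leaning towards the screen's top edge, then press the screen down; leave the pawl thrown over, and leave the small card-reader stand where it is.

Things in the scene. Friction and masses are not known exactly. Their poses are not given: they have to be found in the camera images.
- order_stand: Large stand fixed to the counter: steel base 240 (x) by 310 mm (y -130 to 180), tilting tablet 220 mm wide (y +-110) on a hinge line along y at x -100, z 65. In the plane y = 150: toothed wheel (radius 45) on the hinge line, pawl above it, its post outboard (y 164-172, to z 125). Origin on the counter under the base; x from hinge edge to the screen's top edge, y to the pawl's side.
- pawl_knob (a point): Centre of the pawl lever's steel cross knob: 18 mm diameter, 28 mm long along the stand's y. In the stand's frame (mm) at y 150; engaged it leans to -x (x -81, z 174), thrown over it leans to +x (x -14, z 166), swinging on a 65 mm lever about the pivot at x -54, z 115. A push of under 3 N throws it; past upright it falls over by its own weight.
- pawl (a joint): Angle of the pawl (rad): about 0 to 0.15 its nose lies in the teeth and the screen cannot go down; it grows as the knob swings towards the stand's +x; upright at about 0.44; 1.1 is thrown fully over against its stop, where it stays.
- screen (a joint): Tilt of the large screen (rad): 0 flat (glass level at z 75 in the stand's frame), starts 0.55 to 0.8. The glass reaches 181 mm from the hinge line. The stiff hinge stays where left; with the pawl thrown over about 3 to 10 N straight down at 100 mm in x from the hinge line folds it. With the pawl in the teeth it gives up to 0.25 rad and then holds (25 N).
- card_stand: Bystander: small loose stand with a card reader, base 120 by 110 mm, 95 mm high, no lever or wheel, 0.7 kg. Origin on the counter under its middle; z up.

How it is judged:
On the way:
1. the pawl is thrown over while the screen is still up (value of joint pawl above 0.75 rad and value of joint screen above 0.25 rad), for 0.1 s.
At the end, for the whole second after the job is handed in: The large screen lies flat on its stand (tilt under 0.175 rad, 10 degrees) and at rest, the pawl's lever is still thrown over (above 0.75 rad), and the card-reader stand is within 40 mm of where it stood (value of joint screen below 0.175 rad and velocity of joint screen between -0.05 and 0.05 rad/s and value of joint pawl above 0.75 rad and distance of card_stand from where it was at the start of the episode below 0.04 m); the robot touches nothing.
It fails at once if the small card-reader stand is pushed away (40 mm) or tipped (0.35 rad) (distance of card_stand from where it was at the start of the episode above 0.04 m or angle between card_stand's own z axis and vertical above 0.35 rad).
It also fails if it takes over 40 s, if anything falls off the work surface, if the arm or the gripper's body presses on something with over 40 N, if the wrist force passes 120 N, or if a joint passes its speed limit or range.

## Robot

A 7-joint arm with a two-finger parallel gripper is mounted at the origin on the work surface. World frame = base frame: x ahead of the robot, y to its left, z up, the work surface at z = 0. Lengths are in m, angles in rad, forces in N, time in s.
With the tool pointing down it reaches from about 0.425 to 0.925 m from the base axis. Payload 6.8 kg.
Tool frame: the origin (TCP) lies on the centre line of the jaws, within the pads' length; the fingertips stand bot.tip_reach ahead of it and the grasp point (between the pads) lies 3 mm ahead of it (bot.tip_reach is the distance from the TCP to the fingertips, in m); z points along the fingers, y is the line along which they close (so a half turn about z gives the same grasp; the last joint's range is limited). The gripper opens to 85 mm and grips with 20 to 120 N. Pads are 22 mm wide; open, the fingers measure 114 mm over their backs; the gripper's body (76 mm by 85 mm) begins 54 mm behind the grasp point. The pads swing forward as they close: fully open they stand 13 mm farther back than shut.
Start: joints at [1.05, 0.477, 0.022, 1.555, -0.011, 1.109, -0.083], TCP at [0.271, -0.618, 0.253] pointing down, gripper open.
Joint ranges: [-2.96, 2.96], [-0.34, 2.1], [-1.41, 1.46], [0.24, 2.44], [-1.37, 4.51], [0.17, 1.92], [-2.96, 2.96]. Speed limits (rad/s): [2.39, 2.39, 3.14, 3.14, 3.14, 3.14, 3.14].

## Interface

Orientations are given as a unit quaternion [w, x, y, z].
In Python, from station import bot gives the robot as it stands.
- The arm moves only by the tool jog_arm, never from a script. Its argument "deltas" is a list of rows, each a list of 7 numbers: the shift along the world's x, y, z in m, then the turn, a rotation vector about the world's x, y, z in rad, then the opening, from 0 (shut) to 1 (fully open). In form: [[x, y, z, rx, ry, rz, grip], ...]. A call has 1 to 10 rows; each row shifts and turns the commanded pose from where the row before left it; what a row does not reach is not made up. A row lasts 1/10 s, in which the tool goes at most 50 mm and 8.59 degrees, less where a joint would pass 70% of its speed; a pose out of reach is approached as far as the arm can. A call with a gripper value outside its range is refused whole. The fingers move at their own pace and stop on an object; "newtons" is the grip in N (left out, the last holds). Time passes only in rows, so rows that do not move let the fingers close. It gives the time, the measured TCP pose, the force, the opening and the grip force at its end, in the units of the state.
- bot.get_obs(): the state, without advancing time (a new reading comes with each control period).
- bot.read_camera(name): name is "side" or "top" or "wrist"; returns a dict with "img" (400x640x3 uint8, red, green, blue), "K" (3x3 intrinsics, pixels), "dist_coeffs" ([k1, k2, p1, p2, k3] as OpenCV has them; the pictures are not rectified), "eye" and "attitude" of the camera in the world. Camera axes: x right, y down, z forward; pixel columns grow to the right and rows downward; lengths in m; the calibration is good to about 2 mm. A picture is of the moment at which its call begins. There is no depth.
- bot.hand_in(): hands the job in; it is judged then, once.
The state is a dict: "t": time; "q": joint angles; "joint_vel": joint speeds; "joint_torque": joint torques, N m; "eef_pos": TCP position; "tool_rot": TCP orientation; "contact_force": force on the tool from outside, world axes, zero at the start; "torque": the same for the moment, N m; "gripper_width": opening from 0.0 (shut) to 1.0 (fully open); "grasp_force": force on a finger pad.
Only numpy, scipy, OpenCV 4.12 (cv2) and the standard library are available. Lean on these libraries where they do the work, as an engineer would, in place of code of your own. Each camera call takes 0.05 s, during which the arm holds its last target. There are 200 camera calls.

## Working session

There is one attempt and no reset: what is moved stays moved. The work goes in short steps, Python scripts to look and compute and a tool call to move; the robot and the scene stay as the last step left them, time stands still between calls to the robot, and variables do not carry over. Pictures are saved under pics/ and viewed, at most 10 in all, crops included, and the job is handed in when it is done.

Besides the shell and the picture viewer there is one more tool, called after "Emit:" in YAML: its name, and indented under it one key for each argument. jog_arm: Moves the arm, as the interface text tells. Its arguments: {"type":"object","properties":{"deltas":{"type":"array"},"newtons":{"type":"number"}},"required":["deltas"]}

```bash
mkdir -p pics
cat > h.py <<'E'
import numpy as np, cv2
from station import bot
def ray(c,u,v):
    p=cv2.undistortPoints(np.array([[[u,v]]],float),np.array(c['K']),np.array(c['dist_coeffs']))[0,0]
    return np.array(c['eye']),R(c)@np.array([p[0],p[1],1.])
def R(c):
    a=np.array(c['attitude'],float)
    if a.shape==(3,3): return a
    from scipy.spatial.transform import Rotation as Ro
    return Ro.from_quat(a[[1,2,3,0]]).as_matrix()
def onz(c,u,v,z):
    e,d=ray(c,u,v); return e+d*(z-e[2])/d[2]
def tri(c1,p1,c2,p2):
    e1,d1=ray(c1,*p1);e2,d2=ray(c2,*p2)
    s=np.linalg.lstsq(np.c_[d1,-d2],e2-e1,rcond=None)[0]
    a,b=e1+d1*s[0],e2+d2*s[1]; return (a+b)/2,np.linalg.norm(a-b)
def proj(c,P):
    r=R(c).T; return cv2.projectPoints(np.array(P,float).reshape(-1,3),cv2.Rodrigues(r)[0],-r@np.array(c['eye'],float),np.array(c['K']),np.array(c['dist_coeffs']))[0][:,0]
E
python3 - <<'E'
from h import *
import pickle
d={n:bot.read_camera(n) for n in("top","side")}
pickle.dump(d,open('c0.pkl','wb'))
for n in d:
    cv2.imwrite(f'pics/{n}0.png',d[n]['img'][:,:,::-1]); print(n,d[n]['eye'],d[n]['attitude'],d[n]['K'])
print(bot.get_obs(), bot.tip_reach)
E
```

```text
top [ 0.37715736 -0.00124013  1.20456435] [-0.05682731  0.70887055 -0.69959595  0.06956078] [[383.76898909   0.         317.34319801]
 [  0.         383.76898909 197.8494331 ]
 [  0.           0.           1.        ]]
side [0.06155582 0.60656364 0.92343685] [ 0.12502021 -0.31581813  0.86961394 -0.35833009] [[385.80459646   0.         313.80616184]
 [  0.         385.80459646 205.2113155 ]
 [  0.           0.           1.        ]]
{'t': 0.1, 'q': array([ 1.04989686,  0.47772368,  0.0223711 ,  1.5563465 , -0.01148935,
        1.10930802, -0.08311007]), 'joint_vel': array([-1.50276487e-03, -2.00334788e-03, -3.85406416e-05, -5.46799270e-04,
       -2.81994097e-04,  4.65369997e-04, -6.75961908e-05]), 'joint_torque': array([ 4.34012676e-03, -5.97759676e+01,  1.61351681e+00, -2.81955475e+01,
        1.27724122e-02,  5.02009076e-03, -1.26373484e-05]), 'eef_pos': array([ 0.27056729, -0.61785673,  0.25242185]), 'tool_rot': array([-7.93191394e-04,  9.78775827e-01,  2.04932171e-01, -2.39252699e-04]), 'contact_force': array([-0.84796485,  0.0103738 ,  0.16739724]), 'torque': array([ 0.01688773, -0.01589382, -0.02796173]), 'grasp_force': 0.0, 'gripper_width': 0.995870631226556} 0.022
```

View pics/top0.png

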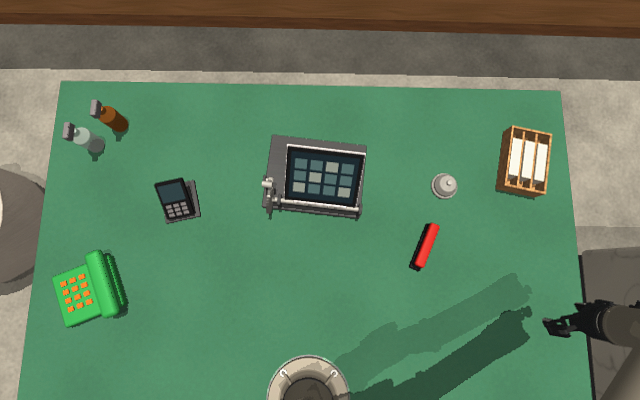

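View pics/side0.png

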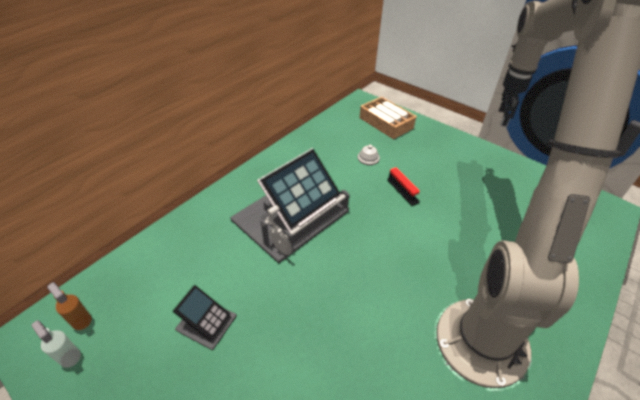

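The top view shows the stand at pixels (265–367, 135–218): hinge edge towards the robot, pawl on the left (+y) near (268,183). The card reader is at (178,200). I'll zoom in.

Run:
```python
from h import *
import pickle
d=pickle.load(open('c0.pkl','rb'))
a=d['top']['img'][120:230,250:380];b=d['side']['img'][140:270,225:365]
a=cv2.resize(a,None,fx=400/130,fy=400/130,interpolation=3);b=cv2.resize(b,(400,371),interpolation=3)
o=np.zeros((371,800,3),np.uint8);o[:a.shape[0],:400]=a;o[:,400:]=b
cv2.imwrite('pics/z0.png',o[:,:,::-1])
```

```text
(no output)
```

View pics/z0.png

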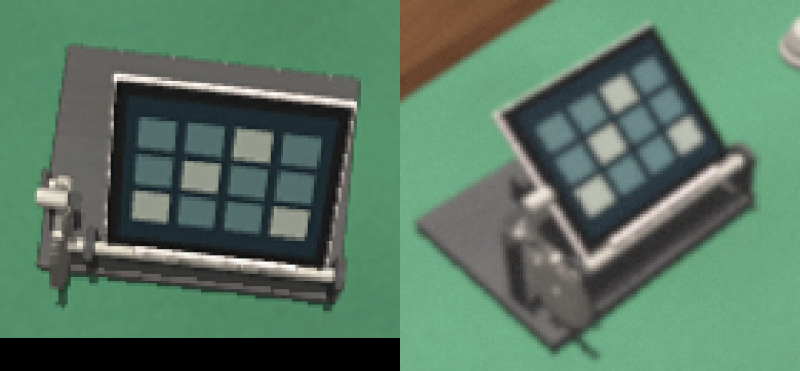

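Run:
```python
from h import *
import pickle
d=pickle.load(open('c0.pkl','rb'));t,s=d['top'],d['side']
k=lambda x,y:(250+x/3.077,120+y/3.077); l=lambda x,y:(225+(x-400)*.35,140+y*.35)
K,e=tri(t,k(52,197),s,l(538,198));print('knob',K,e)
A=onz(t,*k(68,45),.012);B=onz(t,*k(40,268),.012);print('base left far,near',A,B,np.linalg.norm(A-B))
C=onz(t,*k(358,75),.012);print('base far right',C,np.linalg.norm(A-C))
TL,e1=tri(t,k(115,74),s,l(495,112));TR,e2=tri(t,k(355,105),s,l(652,25));print('screen top',TL,e1,TR,e2)
HL,e1=tri(t,k(72,247),s,l(600,262));print(HL,e1)
for P,Q in((B,A),): print('yaw',np.degrees(np.arctan2(Q[1]-P[1],Q[0]-P[0])))
for P,Q in((C,A),(TR,TL)): print('yaw',np.degrees(np.arctan2(-(Q[0]-P[0]),Q[1]-P[1])),np.linalg.norm(P-Q))
# fit frame
yaw=np.arctan2(-(TL[0]-TR[0]),TL[1]-TR[1])
for y in (yaw,np.arctan2(A[1]-B[1],A[0]-B[0])):
    Rz=np.array([[np.cos(y),-np.sin(y)],[np.sin(y),np.cos(y)]])
    print('origin from A',A[:2]-Rz@[.12,.18],'B',B[:2]-Rz@[-.12,.18],'C',C[:2]-Rz@[.12,-.13],'K',K[:2]-Rz@[-.081,.15])
```

```text
knob [0.59904496 0.11928757 0.17870059] 0.0003016419225815467
base left far,near [0.79968048 0.12788724 0.012     ] [0.56104945 0.14860465 0.012     ] 0.23952865543130136
base far right [ 0.77206652 -0.17882444  0.012     ] 0.3079522387035539
screen top [0.71078591 0.06560462 0.18631739] 0.0013292766805688238 [ 0.68627505 -0.1510361   0.18232389] 0.002540198878062931
[0.55577398 0.10093665 0.1077608 ] 0.024765627313005936
yaw -4.96185031274454
yaw -5.144599657404388 0.3079522387035539
yaw -6.455029703320679 0.21805946811625573
origin from A [ 0.66020503 -0.03748083] B [ 0.6600525  -0.04374502] C [ 0.66744231 -0.03615778] K [ 0.66266795 -0.03886778]
origin from A [ 0.66456154 -0.04105912] B [ 0.66503112 -0.04109989] C [ 0.66376024 -0.03893252] K [ 0.66676755 -0.03715619]
```

Everything agrees: stand origin is about (0.665, -0.040), yaw about -5.2°, base side measures 240 mm and knob height about 175 mm. I'm moving the shut gripper to a point on the hinge side of the knob.

Emit:
jog_arm:
  deltas:
    - [0.0137,0.037,0.003,0,0,-0.025,0]
    - [0.0137,0.037,0.003,0,0,-0.025,0]
    - [0.0137,0.037,0.003,0,0,-0.025,0]
    - [0.0137,0.037,0.003,0,0,-0.025,0]
    - [0.0137,0.037,0.003,0,0,-0.025,0]
    - [0.0137,0.037,0.003,0,0,-0.025,0]
    - [0.0137,0.037,0.003,0,0,-0.025,0]
    - [0.0137,0.037,0.003,0,0,-0.025,0]
    - [0.0137,0.037,0.003,0,0,-0.025,0]
    - [0.0137,0.037,0.003,0,0,-0.025,0]
  newtons: 40

```text
t: 1.1
eef_pos: [0.4079, -0.2466, 0.2832]
tool_rot: [-0.0, 0.997, 0.081, -0.0]
contact_force: [0.9, -0.0, 0.7]
gripper_width: -0.005
grasp_force: 0.0
```

Emit:
jog_arm:
  deltas:
    - [0.0137,0.037,0,0,0,-0.025,0]
    - [0.0137,0.037,0,0,0,-0.025,0]
    - [0.0137,0.037,0,0,0,-0.025,0]
    - [0.0137,0.037,0,0,0,-0.025,0]
    - [0.0137,0.037,0,0,0,-0.025,0]
    - [0.0137,0.037,0,0,0,-0.025,0]
    - [0.0137,0.037,0,0,0,-0.025,0]
    - [0.0137,0.037,0,0,0,-0.025,0]
    - [0.0137,0.037,0,0,0,-0.025,0]
    - [0.0137,0.037,0,0,0,-0.025,0]

```text
t: 2.1
eef_pos: [0.5449, 0.123, 0.283]
tool_rot: [0.0, 0.999, -0.044, -0.0]
contact_force: [0.6, -1.7, -0.1]
gripper_width: -0.002
grasp_force: 0.0
```

Emit:
jog_arm:
  deltas:
    - [0,-0.001,-0.02,0,0,0,0]
    - [0,0,-0.025,0,0,0,0]
    - [0,0,-0.025,0,0,0,0]
    - [0,0,-0.025,0,0,0,0]
    - [0,0,-0.003,0,0,0,0]
    - [0,0,0,0,0,0,0]

```text
t: 2.7
eef_pos: [0.5444, 0.1206, 0.1849]
tool_rot: [0.0, 0.999, -0.044, -0.001]
contact_force: [0.2, -0.0, 0.1]
gripper_width: 0.004
grasp_force: 0.0
```

Emit:
jog_arm:
  deltas:
    - [0.01,-0.001,0,0,0,0,0]
    - [0.01,-0.001,0,0,0,0,0]
    - [0.01,-0.001,0,0,0,0,0]
    - [0.008,-0.001,0,0,0,0,0]
    - [0.007,-0.001,0,0,0,0,0]

```text
t: 3.2
eef_pos: [0.5909, 0.1155, 0.1855]
tool_rot: [-0.0, 0.999, -0.044, 0.0]
contact_force: [-0.7, 0.4, -0.4]
gripper_width: -0.001
grasp_force: 0.1
```

Emit:
jog_arm:
  deltas:
    - [0.007,-0.001,0,0,0,0,0]
    - [0.007,0,0,0,0,0,0]
    - [0.007,-0.001,0,0,0,0,0]
    - [0.007,0,0,0,0,0,0]
    - [0.007,-0.001,0,0,0,0,0]
    - [0,0,0,0,0,0,0]

```text
t: 3.8
eef_pos: [0.6258, 0.1124, 0.1853]
tool_rot: [-0.0, 0.999, -0.044, 0.0]
contact_force: [0.6, 0.3, -0.2]
gripper_width: 0.001
grasp_force: 0.0
```

Run:
```python
from h import *
import pickle
d={n:bot.read_camera(n) for n in("top","side")}
pickle.dump(d,open('c1.pkl','wb'))
a=d['top']['img'][120:230,250:380];b=d['side']['img'][100:270,225:365]
a=cv2.resize(a,None,fx=400/130,fy=400/130,interpolation=3);b=cv2.resize(b,(400,486),interpolation=3)
o=np.zeros((486,800,3),np.uint8);o[:a.shape[0],:400]=a;o[:,400:]=b
cv2.imwrite('pics/z1.png',o[:,:,::-1])
```

```text
(no output)
```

View pics/z1.png

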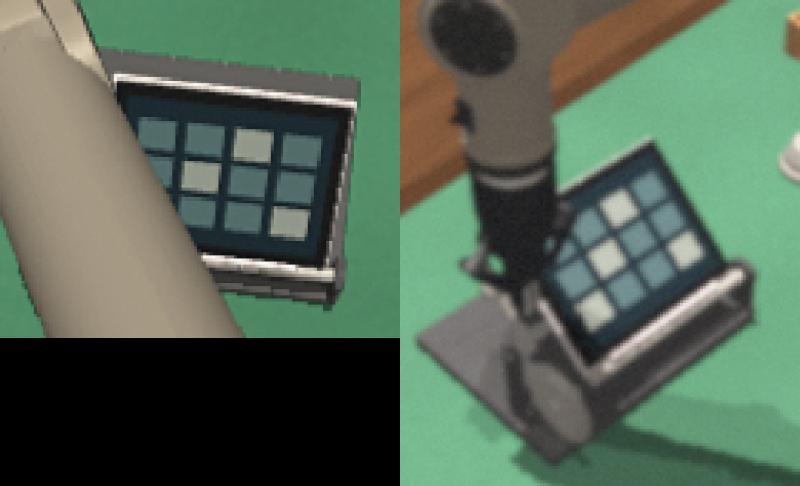

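The screen is still up, but the hand hides the knob. I'll back off, lift and look again.

Emit:
jog_arm:
  deltas:
    - [-0.02,0.002,0,0,0,0,0]
    - [0,0,0.03,0,0,0,0]
    - [0,0,0.04,0,0,0,0]
    - [0,-0.01,0.04,0,0,0,0]
    - [0.01,-0.035,0,0,0,0,0]
    - [0.02,-0.04,0,0,0,0,0]
    - [0.02,-0.04,0,0,0,0,0]
    - [0.02,-0.03,0,0,0,0,0]
    - [0.01,0,0,0,0,0,0]
    - [0,0,0,0,0,0,0]

```text
t: 4.9
eef_pos: [0.6853, -0.0409, 0.2947]
tool_rot: [-0.0, 0.999, -0.044, -0.0]
contact_force: [-0.3, 1.2, 0.1]
gripper_width: -0.0
grasp_force: 0.0
```

Run:
```python
from h import *
import pickle
d={n:bot.read_camera(n) for n in("top","side","wrist")}
pickle.dump(d,open('c2.pkl','wb'))
b=d['side']['img'][140:270,225:365];w=d['wrist']['img']
b=cv2.resize(b,(400,371),interpolation=3);w=cv2.resize(w,(400,250))
o=np.zeros((371,800,3),np.uint8);o[:250,:400]=w;o[:,400:]=b
cv2.imwrite('pics/z2.png',o[:,:,::-1])
Ry=np.radians(-5.2);f=lambda x,y,z:[.665+np.cos(Ry)*x-np.sin(Ry)*y,-.04+np.sin(Ry)*x+np.cos(Ry)*y,z]
for P in((-.081,.15,.174),(-.014,.15,.166)):
    p=proj(d['side'],f(*P))[0];print('expected knob in crop',400+(p[0]-225)/.35,(p[1]-140)/.35)
```

```text
expected knob in crop 540.9185590829187 200.4801931102045
expected knob in crop 496.4604982089738 170.9759426154098
```

View pics/z2.png

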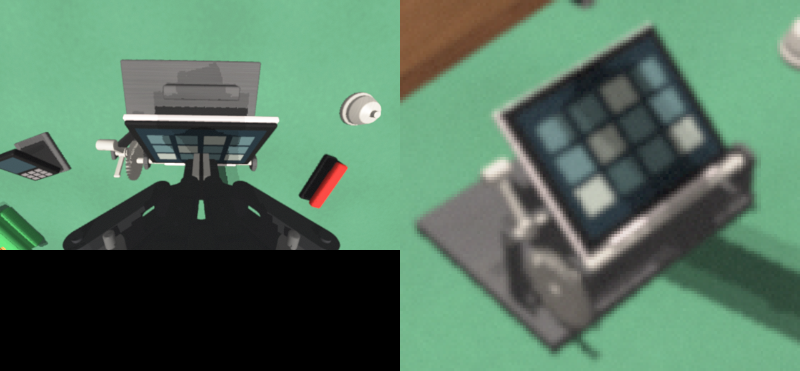

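The knob is at (496,172) in the crop, matching the predicted thrown-over position (496,171), and the screen is still up. Now pressing it down.

Emit:
jog_arm:
  deltas:
    - [0,0,-0.035,0,0,0,0]
    - [0,0,-0.03,0,0,0,0]
    - [0,0,-0.012,0,0,0,0]
    - [0,0,-0.012,0,0,0,0]
    - [0,0,-0.012,0,0,0,0]
    - [0,0,-0.012,0,0,0,0]
    - [0,0,-0.012,0,0,0,0]

```text
t: 5.75
eef_pos: [0.6856, -0.0402, 0.1706]
tool_rot: [-0.0, 0.999, -0.044, 0.001]
contact_force: [1.0, -0.2, 2.1]
gripper_width: 0.005
grasp_force: 1.3
```

Emit:
jog_arm:
  deltas:
    - [0,0,-0.012,0,0,0,0]
    - [0,0,-0.012,0,0,0,0]
    - [0,0,-0.012,0,0,0,0]
    - [0,0,-0.012,0,0,0,0]

```text
t: 6.15
eef_pos: [0.6851, -0.0404, 0.1214]
tool_rot: [0.0, 0.999, -0.044, 0.0]
contact_force: [1.6, -0.2, 3.3]
gripper_width: -0.005
grasp_force: 1.4
```

Tip is at z 0.100 with 3.3 N of force. I'll take it down gently to about 0.076.

Emit:
jog_arm:
  deltas:
    - [0,0,-0.008,0,0,0,0]
    - [0,0,-0.007,0,0,0,0]
    - [0,0,-0.005,0,0,0,0]
    - [0,0,-0.003,0,0,0,0]
    - [0,0,0,0,0,0,0]

```text
t: 6.65
eef_pos: [0.6842, -0.0403, 0.0986]
tool_rot: [0.0, 0.999, -0.044, -0.001]
contact_force: [-0.5, -0.4, -0.2]
gripper_width: -0.002
grasp_force: 0.0
```

Emit:
jog_arm:
  deltas:
    - [0,0,-0.002,0,0,0,0]
    - [0,0,0,0,0,0,0]

```text
t: 6.85
eef_pos: [0.6845, -0.0403, 0.0972]
tool_rot: [0.0, 0.999, -0.044, -0.0]
contact_force: [0.4, -0.7, 0.1]
gripper_width: 0.004
grasp_force: 0.0
```

Emit:
jog_arm:
  deltas:
    - [0,0,0.02,0,0,0,0]
    - [0,0,0.04,0,0,0,0]
    - [0,0,0.05,0,0,0,0]
    - [-0.03,0,0.05,0,0,0,0]
    - [-0.04,-0.04,0.02,0,0,0,0]
    - [-0.04,-0.05,0,0,0,0,0]
    - [-0.02,-0.05,0,0,0,0,0]
    - [0,-0.05,0,0,0,0,0]
    - [0,-0.04,0,0,0,0,0]
    - [0,0,0,0,0,0,0]

```text
t: 7.85
eef_pos: [0.5736, -0.2574, 0.2666]
tool_rot: [0.002, 0.999, -0.049, -0.001]
contact_force: [0.3, -0.1, -0.1]
gripper_width: 0.001
grasp_force: 0.0
```

Run:
```python
from h import *
d={n:bot.read_camera(n) for n in("top","side")}
a=d['top']['img'][120:230,250:380];b=d['side']['img'][140:270,225:365]
a=cv2.resize(a,None,fx=400/130,fy=400/130,interpolation=3);b=cv2.resize(b,(400,371),interpolation=3)
o=np.zeros((371,800,3),np.uint8);o[:a.shape[0],:400]=a;o[:,400:]=b
cv2.imwrite('pics/z3.png',o[:,:,::-1])
Ry=np.radians(-5.2);f=lambda x,y,z:[.665+np.cos(Ry)*x-np.sin(Ry)*y,-.04+np.sin(Ry)*x+np.cos(Ry)*y,z]
for t in(0,.175):
  for y in(.11,-.11):
    X=.181*np.cos(t)-.01*np.sin(t);Z=.065+.01*np.cos(t)+.181*np.sin(t)
    p=proj(d['side'],f(X-.1,y,Z))[0];print(t,'top corner in crop',400+(p[0]-225)/.35,(p[1]-140)/.35)
```

```text
0 top corner in crop 477.3431689629586 168.76668705893047
0 top corner in crop 621.6699800502681 78.37007356603554
0.175 top corner in crop 476.9233212281139 150.05972347678187
0.175 top corner in crop 624.0224156788894 59.555288649436314
```

View pics/z3.png

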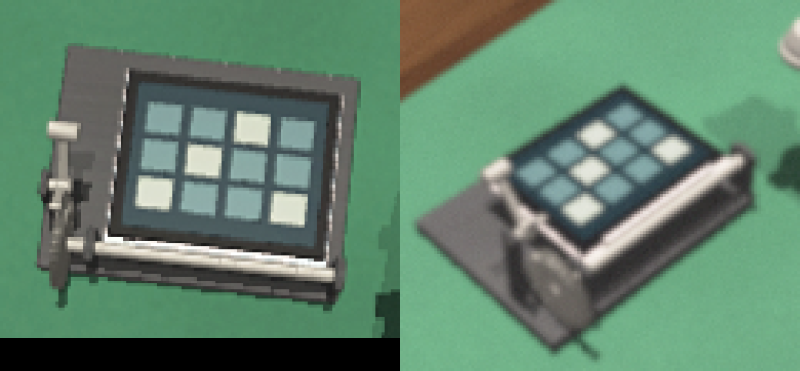

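The screen's top corner is at about (622,86) in the side crop. Flat is predicted at (622,78), so it is flat. The lever is still thrown over at (496,172). Handing in.

```bash
python3 -c "
from station import bot
print(bot.hand_in())"
```

```text
the job is handed in; nothing more can be done
None
```

I threw the pawl fully over while the screen was still up, then pressed the screen flat and never went near the card-reader stand; the last pictures show the screen flat and the lever still thrown, and the job is handed in (no verdict was returned).

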